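Pack the paint caddy

ROBOT

A 7-joint arm with a two-finger parallel gripper is mounted at the origin on a cart in front of the work surface, level with it; the furniture and walls round the work are solid. World frame = base frame: x ahead of the robot, y to its left, z up, the work surface at z = 0. Lengths are in m, angles in rad, forces in N, time in s.
With the tool pointing down it reaches from about 0.35 to 0.9 m from the base axis. Payload 8.1 kg.
Tool frame: the origin (TCP) lies midway between the tips of the shut fingers; the grasp point (between the pads) lies 19 mm behind it; z points along the fingers, y is the line along which they close (so a half turn about z gives the same grasp; the last joint's range is limited). The gripper opens to 85 mm and grips with 20 to 120 N. Pads are 22 mm wide; open, the fingers measure 114 mm over their backs; the gripper's body (76 mm by 85 mm) begins 54 mm behind the grasp point. The pads swing forward as they close: fully open they stand 13 mm farther back than shut.
Start: joints at [1.123, 0.434, 0.025, 1.573, -0.012, 1.134, -0.075], TCP at [0.211, -0.588, 0.231] pointing down, gripper open.
Joint ranges: [-2.62, 2.62], [-0.44, 2.09], [-1.27, 1.32], [0.08, 2.57], [-1.32, 4.46], [0.12, 2], [-2.74, 2.74]. Speed limits (rad/s): [2.22, 2.22, 3.01, 3.01, 3.14, 3.14, 3.14].

INTERFACE

Orientations are given as a rotation vector (axis times angle).
In Python, from cell import sense, get_image, sign_off gives the robot as it stands.
- The arm moves only by the tool apply_moves, never from a script. Its argument "plan" is a list of rows, each a list of 5 numbers: the finger opening in m, from 0 to 0.0854, then the shift along the tool's x, y, z in m, then the turn about the tool's z in rad. In form: [[jaw, tx, ty, tz, twist], ...]. A call has 1 to 5 rows; each row is the pose to reach, as a shift and turn from the pose commanded when the call began, along the tool's axes at that moment; what a row does not reach only later rows make up. A row lasts 1/8 s, in which the tool goes at most 62.5 mm and 10.7 degrees, less where a joint would pass 70% of its speed; a pose out of reach is approached as far as the arm can. A call with a gripper value outside its range is refused whole. The fingers move at their own pace and stop on an object; "squeeze" is the grip in N (left out, the last holds). Time passes only in rows, so rows that repeat a pose let the fingers close. It gives the time, the measured TCP pose, the force, the opening and the grip force at its end, in the units of the state.
- sense(): the state, without advancing time (a new reading comes with each control period).
- get_image(name): name is "scene" or "top" or "wrist"; returns a dict with "pixels" (400x640x3 uint8, red, green, blue), "range_z" (400x640 float32, m along the optical axis (not along the pixel's ray), 0 where there is no reading), "fx", "fy", "cx", "cy" (pixels), "distortion" ([k1, k2, p1, p2, k3] as OpenCV has them; the pictures are not rectified), "R" (3x3) and "t" (3): a world point X has camera coordinates R X + t. Camera axes: x right, y down, z forward; pixel columns grow to the right and rows downward; lengths in m; the calibration is good to about 2 mm. A picture is of the moment at which its call begins.
- sign_off(): hands the job in; it is judged then, once.
The state is a dict: "time": time; "joint_positions": joint angles; "joint_vel": joint speeds; "joint_torque": joint torques, N m; "tcp_pos": TCP position; "tcp_rot": TCP orientation; "ft_force": force on the tool from outside, world axes, zero at the start; "moment": the same for the moment, N m; "opening": finger opening in m; "grasp_force": force on a finger pad.
Only numpy, scipy, OpenCV 4.12 (cv2) and the standard library are available. Lean on these libraries where they do the work, as an engineer would, in place of code of your own. Each camera call takes 0.05 s, during which the arm holds its last target. There are 200 camera calls.

TASK

Pack the wooden caddy for the next paint job from the jars and bottles standing at the front of the bench: the big screw-lid jar into the widest well, the small screw-lid jar into the middling well, and the two small dropper bottles one each into the two narrow wells, all upright and standing on the floor of their wells. The two larger dropper bottles do not belong to this job: leave them standing where they are.

Things in the scene. Friction and masses are not known exactly. Their poses are not given: they have to be found in the camera images.
- big_jar_center (a point): a screw-lid paint jar, the big one: yellow paint under a green lid, lid 55 mm across (its widest part, the top 14 mm), body 51 mm across, 62 mm tall, stands upright, loose; this point is on its axis, half-way up, 31 mm above its foot; z is up
- small_jar_center (a point): a screw-lid paint jar, the small one: brown paint under a black lid, lid 44 mm across (its widest part, the top 14 mm), body 40 mm across, 46 mm tall, stands upright, loose; this point is on its axis, half-way up, 23 mm above its foot; z is up. (The fixed spray booth, 0.45 m high, fills the space beyond x = 0.63 m and left of y = 0.07 m: keep arm and gripper clear of it)
- small_bottle_a_center (a point): a dropper bottle with a pointed cap, the small kind: red body, white cap, body 26 mm across and straight up to 50 mm, 75 mm tall with the cap, stands upright, loose; this point is on its axis, half-way up, 37.5 mm above its foot; z is up
- small_bottle_b_center (a point): a dropper bottle with a pointed cap, the small kind: green body, white cap, body 26 mm across and straight up to 50 mm, 75 mm tall with the cap, stands upright, loose; this point is on its axis, half-way up, 37.5 mm above its foot; z is up
- tall_bottle_a_center (a point): a dropper bottle with a pointed cap, the larger kind: white body, white cap, body 32 mm across and straight up to 61 mm, 93 mm tall with the cap, stands upright, loose; this point is on its axis, half-way up, 46.5 mm above its foot; z is up. It is to be left alone
- tall_bottle_b_center (a point): a dropper bottle with a pointed cap, the larger kind: blue body, blue cap, body 32 mm across and straight up to 61 mm, 93 mm tall with the cap, stands upright, loose; this point is on its axis, half-way up, 46.5 mm above its foot; z is up. It is to be left alone
- big_jar_insert_hole0 (a point): a light wooden insert 90 x 90 mm in one quarter of the 200 x 200 mm wooden caddy (low tray, fixed to the bench), its top 19 mm above the bench; this point is the centre of the mouth of its round well, the widest of the four, 74 mm across, 10 mm deep, so a thing in it stands 9 mm above the bench. Its x and y axes run along the caddy's sides. The wells of neighbouring inserts are 93 mm apart, and the four inserts lie in any order
- small_jar_insert_hole0 (a point): a light wooden insert 90 x 90 mm in one quarter of the 200 x 200 mm wooden caddy (low tray, fixed to the bench), its top 19 mm above the bench; this point is the centre of the mouth of its round well, the middling one, 60 mm across, 10 mm deep, so a thing in it stands 9 mm above the bench. Its x and y axes run along the caddy's sides. The wells of neighbouring inserts are 93 mm apart, and the four inserts lie in any order
- bottle_insert_a_hole0 (a point): a light wooden insert 90 x 90 mm in one quarter of the 200 x 200 mm wooden caddy (low tray, fixed to the bench), its top 19 mm above the bench; this point is the centre of the mouth of its round well, one of the two narrow ones, 42 mm across, 10 mm deep, so a thing in it stands 9 mm above the bench. Its x and y axes run along the caddy's sides. The wells of neighbouring inserts are 93 mm apart, and the four inserts lie in any order
- bottle_insert_b_hole0 (a point): a light wooden insert 90 x 90 mm in one quarter of the 200 x 200 mm wooden caddy (low tray, fixed to the bench), its top 19 mm above the bench; this point is the centre of the mouth of its round well, one of the two narrow ones, 42 mm across, 10 mm deep, so a thing in it stands 9 mm above the bench. Its x and y axes run along the caddy's sides. The wells of neighbouring inserts are 93 mm apart, and the four inserts lie in any order
Things that resemble listed ones, but are neither listed nor needed, are in the scene too. Leave any pink look-alike of the part that bears big_jar_center alone.

How it is judged:
At the end, for the whole second after the job is handed in: Big jar in the widest well, small jar in the middling one, a small bottle in each narrow one (either way round): each within 15 mm of the well's axis and 5 mm of its standing height, tilt under 0.15 rad. Larger bottles upright, within 30 mm of their start. All at rest (horizontal distance between big_jar_center and big_jar_insert_hole0 below 0.015 m and z of big_jar_center in the frame of big_jar_insert_hole0 between 0.016 and 0.026 m and angle between each of big_jar_center, small_jar_center, tall_bottle_a_center, tall_bottle_b_center's own z axis and vertical below 0.15 rad and horizontal distance between small_jar_center and small_jar_insert_hole0 below 0.015 m and z of small_jar_center in the frame of small_jar_insert_hole0 between 0.008 and 0.018 m and (((horizontal distance between small_bottle_a_center and bottle_insert_a_hole0 below 0.015 m and z of small_bottle_a_center in the frame of bottle_insert_a_hole0 between 0.0225 and 0.0325 m and angle between small_bottle_a_center's own z axis and vertical below 0.15 rad) and (horizontal distance between small_bottle_b_center and bottle_insert_b_hole0 below 0.015 m and z of small_bottle_b_center in the frame of bottle_insert_b_hole0 between 0.0225 and 0.0325 m and angle between small_bottle_b_center's own z axis and vertical below 0.15 rad)) or ((horizontal distance between small_bottle_a_center and bottle_insert_b_hole0 below 0.015 m and z of small_bottle_a_center in the frame of bottle_insert_b_hole0 between 0.0225 and 0.0325 m and angle between small_bottle_a_center's own z axis and vertical below 0.15 rad) and (horizontal distance between small_bottle_b_center and bottle_insert_a_hole0 below 0.015 m and z of small_bottle_b_center in the frame of bottle_insert_a_hole0 between 0.0225 and 0.0325 m and angle between small_bottle_b_center's own z axis and vertical below 0.15 rad))) and distance of each of tall_bottle_a_center, tall_bottle_b_center from where it was at the start of the episode below 0.03 m and linear speed of each of big_jar, small_jar, small_bottle_a, small_bottle_b, tall_bottle_a, tall_bottle_b below 0.02 m/s); the robot touches nothing.
It fails at once if a larger dropper bottle is moved more than 40 mm or knocked over (distance of any of tall_bottle_a_center, tall_bottle_b_center from where it was at the start of the episode above 0.04 m or angle between any of tall_bottle_a_center, tall_bottle_b_center's own z axis and vertical above 0.6 rad).
It also fails if it takes over 112 s, if anything falls off the work surface, if the arm or the gripper's body presses on something with over 40 N, if the wrist force passes 120 N, or if a joint passes its speed limit or range.

## Working session

There is one attempt and no reset: what is moved stays moved. The work goes in short steps, Python scripts to look and compute and a tool call to move; the robot and the scene stay as the last step left them, time stands still between calls to the robot, and variables do not carry over. Pictures are saved under pics/ and viewed, at most 14 in all, crops included, and the job is handed in when it is done.

Besides the shell and the picture viewer there is one more tool, called after "Call:" by a JSON object that holds its "api" and its "payload", one argument or row to a line. apply_moves: Moves the arm, as the interface text tells. Its arguments: {"type":"object","properties":{"plan":{"type":"array"},"squeeze":{"type":"number"}},"required":["plan"]}

```bash
mkdir -p pics && cat > h.py <<'E'
import numpy as np, cv2
from cell import sense, get_image, sign_off
def snap(n,f=None):
    im=get_image(n)
    if f: cv2.imwrite('pics/'+f,im["pixels"][:,:,::-1])
    return im
def cam(im):
    K=np.array([[im["fx"],0,im["cx"]],[0,im["fy"],im["cy"]],[0,0,1]]);return K,np.array(im["distortion"],float)
def ray(im,uv,z):
    K,d=cam(im);p=cv2.undistortPoints(np.array(uv,float).reshape(-1,1,2),K,d)[:,0]
    R=np.array(im["R"]);t=np.array(im["t"]);c=-R.T@t
    D=np.c_[p,np.ones(len(p))]@R
    return c+D*((z-c[2])/D[:,2])[:,None]
def cloud(im):
    K,d=cam(im);h,w=im["range_z"].shape
    uv=np.stack(np.meshgrid(np.arange(w),np.arange(h)),-1).reshape(-1,1,2).astype(float)
    p=cv2.undistortPoints(uv,K,d)[:,0];z=im["range_z"].reshape(-1,1)
    X=(np.c_[p,np.ones(len(p))]*z-np.array(im["t"]))@np.array(im["R"])
    X[z[:,0]==0]=np.nan
    return X.reshape(h,w,3)
E
python3 - <<'E'
from h import *
for n in("scene","top"):
    im=snap(n,n+"0.png");print(n,-np.array(im["R"]).T@np.array(im["t"]))
    np.savez(n+"0.npz",**im)
s=sense();print(s["tcp_pos"],s["tcp_rot"],s["time"],s["opening"])
print(cv2.Rodrigues(np.array(s["tcp_rot"],float))[0].round(3))
E
```

```text
scene [-0.09933224  0.66650011  0.56667811]
top [ 0.27872329 -0.07252503  1.19661045]
[ 0.21104967 -0.58780655  0.23061334] [-3.09368549e+00 -5.38597355e-01  5.85399962e-04] 0.1 0.08570159677180283
[[ 0.941  0.338 -0.001]
 [ 0.338 -0.941  0.001]
 [-0.    -0.001 -1.   ]]
```

View pics/top0.png

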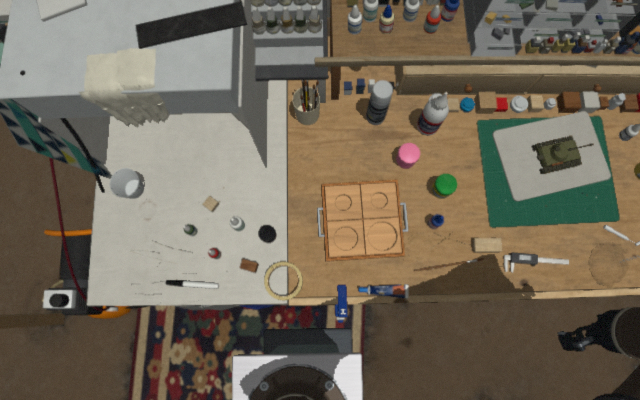

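View pics/scene0.png

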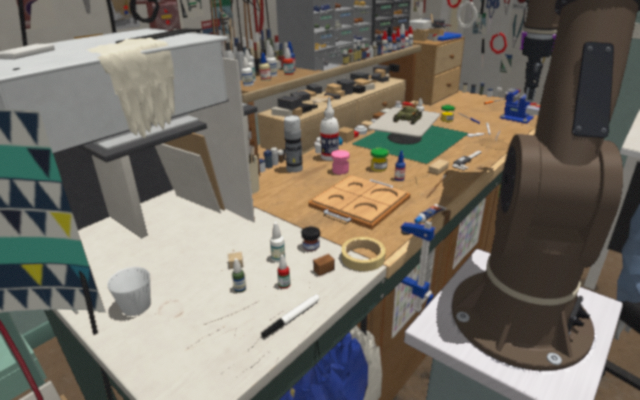

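The top view shows the small jar at (267,233), red bottle (214,253), green bottle (190,229), white tall bottle (237,222), blue tall bottle (437,220), the green-lid jar (446,184) and the pink look-alike (408,155). The wells are: widest (381,236), middling (345,238), narrow (344,202) and (382,198).

```bash
python3 - <<'E'
from h import *
from scipy.optimize import least_squares
T=dict(np.load("top0.npz"));S=dict(np.load("scene0.npz"))
C={'T':cloud(T).reshape(-1,3),'S':cloud(S).reshape(-1,3)}
obj=dict(sjar=((267,233),.046,.020,.003,.03,.044),red=((214,253),.075,.013,.008,.048,.05),green=((190,229),.075,.013,.008,.048,.05),white=((237,222),.093,.016,.008,.058,.06),blue=((437,220),.093,.016,.008,.058,.06),bjar=((446,184),.062,.0255,.005,.046,.055),pink=((408,155),.062,.0255,.005,.046,.055))
for n,(uv,h,r,z0,z1,d) in obj.items():
    g=ray(T,[uv],h*.9)[0]
    out=[]
    for it in range(3):
        P=[c[(np.hypot(*(c[:,:2]-g[:2]).T)<r+.012)&(c[:,2]>z0)&(c[:,2]<z1)] for c in C.values()]
        Q=np.vstack(P)[:,:2]
        f=least_squares(lambda c:np.hypot(*(Q-c).T)-r,g[:2],loss='soft_l1',f_scale=.002)
        g=f.x
    top={}
    for k,c in C.items():
        q=c[(np.hypot(*(c[:,:2]-g).T)<r+.008)&(c[:,2]>h-.008)&(c[:,2]<h+.01)]
        top[k]=(q.mean(0).round(3) if len(q) else None,len(q))
    print(n,g.round(4),[len(p) for p in P],np.abs(f.fun).mean().round(4),top)
# wells
px=T["pixels"];c=px[165:275,300:425]
big=cv2.resize(c,None,fx=6,fy=6,interpolation=cv2.INTER_CUBIC)[:,:,::-1]
cv2.imwrite("pics/cad.png",big)
for uv in[(381,236),(345,238),(344,202),(382,198)]: print(ray(T,[uv],.019).round(4))
# obstacles: points >1cm in caddy-jars corridor
Z=C['T'];m=(Z[:,2]>.12)&(Z[:,0]>.2)&(Z[:,0]<.7)&(np.abs(Z[:,1])<.6)
print(Z[m].min(0),Z[m].max(0),m.sum())
E
```

```text
sjar [0.4491 0.0674] [25, 173] 0.0025 {'T': (array([0.445, 0.068, 0.045]), 235), 'S': (array([0.444, 0.074, 0.044]), 176)}
red [0.4032 0.2028] [59, 224] 0.0014 {'T': (array([0.4  , 0.2  , 0.072]), 12), 'S': (array([0.401, 0.204, 0.072]), 19)}
green [0.4644 0.2668] [67, 217] 0.0016 {'T': (array([0.459, 0.265, 0.072]), 11), 'S': (array([0.461, 0.269, 0.072]), 19)}
white [0.4772 0.1452] [106, 292] 0.0018 {'T': (array([0.472, 0.145, 0.09 ]), 15), 'S': (array([0.475, 0.148, 0.089]), 21)}
blue [ 0.4711 -0.3595] [109, 171] 0.0019 {'T': (array([ 0.468, -0.357,  0.09 ]), 12), 'S': (array([ 0.469, -0.355,  0.088]), 8)}
bjar [ 0.5605 -0.3833] [84, 187] 0.0034 {'T': (array([ 0.559, -0.382,  0.061]), 372), 'S': (array([ 0.557, -0.378,  0.059]), 114)}
pink [ 0.6439 -0.2946] [86, 194] 0.0035 {'T': (array([ 0.642, -0.295,  0.061]), 361), 'S': (array([ 0.64 , -0.288,  0.059]), 118)}
[[ 0.4363 -0.2192  0.019 ]]
[[ 0.433  -0.1279  0.019 ]]
[[ 0.5261 -0.1279  0.019 ]]
[[ 0.5347 -0.2261  0.019 ]]
[ 0.20001481 -0.58862696  0.12014649] [0.69999314 0.58565111 0.49162296] 18431
```

View pics/cad.png

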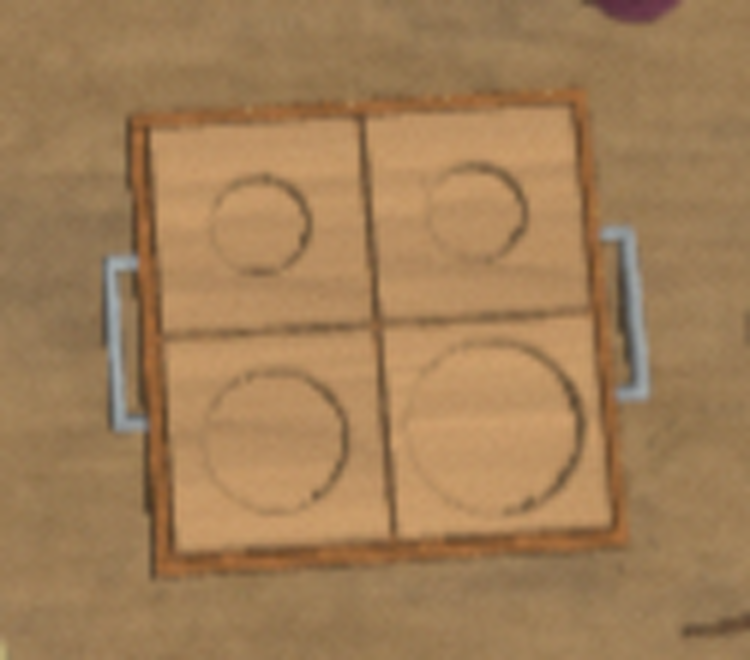

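The crop shows the well centres at: narrow-left (261,224), narrow-right (476,211), middling (276,441) and widest (496,428), at 6x scale.

```bash
cat >> h.py <<'E'
def to(*targets):
    s=sense();R=cv2.Rodrigues(np.array(s["tcp_rot"],float))[0];p=np.array(s["tcp_pos"])
    print("p",p.round(4),"yaw deg of tool y",np.degrees(np.arctan2(R[1,1],R[0,1])).round(1),"open",round(s["opening"],4),"grasp",s["grasp_force"],"F",np.round(s["ft_force"],1),"t",s["time"])
    for q in targets: print(q,"->",(R.T@(np.array(q)-p)).round(4))
E
python3 - <<'E'
from h import *
T=dict(np.load("top0.npz"))
off=np.array([300,165])
c=np.array([(496,428),(276,441),(261,224),(476,211),(379,325)])/6+off-.42
print(ray(T,c,.019).round(4))
X=cloud(T)
for uv in[(248,265),(210,204),(283,264),(283,280),(190,284),(342,300)]: print(uv,X[uv[1],uv[0]].round(3))
h=T["pixels"]
hsv=cv2.cvtColor(h,cv2.COLOR_RGB2HSV)
def cen(m,z,box):
    M=np.zeros(m.shape,np.uint8);x0,y0,x1,y1=box;M[y0:y1,x0:x1]=m[y0:y1,x0:x1]
    v,u=np.nonzero(M);print(len(u),ray(T,[(u.mean(),v.mean())],z).round(4))
cen((hsv[...,0]>40)&(hsv[...,0]<80)&(hsv[...,1]>120),.062,(425,165,470,205))
cen(hsv[...,2]<60,.046,(250,215,284,250))
to((.559,-.382,.15),(.559,-.382,.003))
E
```

```text
[[ 0.4364 -0.2224  0.019 ]
 [ 0.4327 -0.1293  0.019 ]
 [ 0.5263 -0.1255  0.019 ]
 [ 0.5303 -0.2179  0.019 ]
 [ 0.4815 -0.1745  0.019 ]]
(248, 265) [0.368 0.115 0.034]
(210, 204) [0.527 0.217 0.022]
(283, 264) [0.37  0.029 0.023]
(283, 280) [ 0.331  0.031 -0.001]
(190, 284) [0.324 0.263 0.019]
(342, 300) [ 0.279 -0.116  0.031]
372 [[ 0.5581 -0.3816  0.062 ]]
217 [[0.4443 0.0666 0.046 ]]
p [ 0.211  -0.5878  0.2306] yaw deg of tool y -70.2 open 0.0857 grasp 0.0 F [-0.9 -0.4  0.4] t 0.1
(0.559, -0.382, 0.15) -> [ 0.397  -0.076   0.0807]
(0.559, -0.382, 0.003) -> [ 0.3971 -0.0758  0.2277]
```

Call:
{"api": "apply_moves", "payload": {
  "plan": [
    [0.085,0.06,-0.012,0,0],
    [0.085,0.12,-0.024,0.01,0],
    [0.085,0.18,-0.036,0.03,0],
    [0.085,0.24,-0.048,0.04,0],
    [0.085,0.3,-0.06,0.06,0]
  ]
}}

```text
time: 0.72
tcp_pos: [0.4725, -0.4309, 0.1721]
tcp_rot: [3.094, 0.539, 0.001]
ft_force: [-0.1, -0.6, -0.5]
opening: 0.085
grasp_force: 0.0
```

Call:
{"api": "apply_moves", "payload": {
  "plan": [
    [0.085,0.05,-0.008,0.01,0],
    [0.085,0.097,-0.016,0.02,0],
    [0.085,0.097,-0.016,0.02,0],
    [0.085,0.097,-0.016,0.02,0],
    [0.085,0.097,-0.016,0.02,0]
  ]
}}

```text
time: 1.35
tcp_pos: [0.5552, -0.3857, 0.1525]
tcp_rot: [3.095, 0.535, -0.001]
ft_force: [0.6, -0.7, 0.2]
opening: 0.0851
grasp_force: 0.0
```

```bash
python3 - <<'E'
from h import *
to((.5585,-.3818,.003))
im=snap("wrist","w1.png");print(-np.array(im["R"]).T@np.array(im["t"]))
hsv=cv2.cvtColor(im["pixels"],cv2.COLOR_RGB2HSV)
m=((hsv[...,0]>40)&(hsv[...,0]<80)&(hsv[...,1]>120)).astype(np.uint8)
n,l,st,ce=cv2.connectedComponentsWithStats(m);k=1+st[1:,4].argmax();print(st[k],ray(im,[ce[k]],.062))
E
```

```text
p [ 0.5552 -0.3857  0.1525] yaw deg of tool y -70.4 open 0.0851 grasp 0.0 F [ 0.6 -0.7  0.2] t 1.35
(0.5585, -0.3818, 0.003) -> [ 0.0045 -0.0026  0.1495]
[ 0.63311449 -0.35856901  0.29466813]
[ 493   33  147   80 3947] [[ 0.71523113 -0.5293869   0.062     ]]
```

View pics/w1.png

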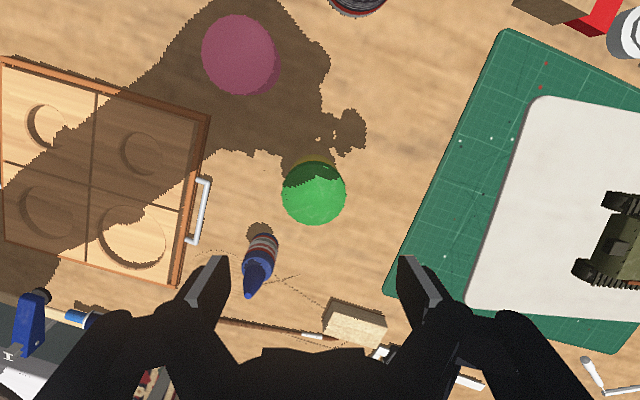

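The wrist view shows the green lid centred at about (313,192), midway between the fingers in image x. The blue bottle at (260,265) is clear of the left finger.

```bash
python3 - <<'E'
from h import *
to((.5585,-.3818,.003))
im=snap("wrist")
print(ray(im,[(313,192)],.062))
to((.5585,-.3818,.003))
E
```

```text
p [ 0.5554 -0.3856  0.1526] yaw deg of tool y -70.4 open 0.085 grasp 0.0 F [-0.5 -0.   0.1] t 1.4
(0.5585, -0.3818, 0.003) -> [ 0.0043 -0.0026  0.1496]
[[ 0.56647096 -0.38246439  0.062     ]]
p [ 0.5555 -0.3854  0.1527] yaw deg of tool y -70.4 open 0.0855 grasp 0.0 F [-1.2  0.   0.6] t 1.45
(0.5585, -0.3818, 0.003) -> [ 0.004  -0.0025  0.1497]
```

Call:
{"api": "apply_moves", "payload": {
  "plan": [
    [0.085,0.0,0.0,0.03,0],
    [0.085,0.0,0.0,0.06,0],
    [0.085,0.0,0.0,0.06,0]
  ]
}}

```text
time: 1.82
tcp_pos: [0.5545, -0.3839, 0.0904]
tcp_rot: [-3.093, -0.537, 0.005]
ft_force: [-0.8, 0.8, -0.1]
opening: 0.0847
grasp_force: 0.0
```

Call:
{"api": "apply_moves", "payload": {
  "plan": [
    [0.085,0.003,0.0,0.03,0],
    [0.085,0.006,-0.001,0.055,0],
    [0.085,0.006,-0.001,0.086,0],
    [0.085,0.006,-0.001,0.086,0]
  ],
  "squeeze": 40
}}

```text
time: 2.33
tcp_pos: [0.5608, -0.381, 0.0056]
tcp_rot: [-3.094, -0.538, 0.003]
ft_force: [-0.2, 0.7, -0.3]
opening: 0.0848
grasp_force: 0.0
```

Call:
{"api": "apply_moves", "payload": {
  "plan": [
    [0.045,0,0,0,0],
    [0.045,0,0,0,0],
    [0.045,0,0,0,0],
    [0.045,0,0,0,0],
    [0.045,0,0,0,0]
  ],
  "squeeze": 40
}}

```text
time: 2.95
tcp_pos: [0.563, -0.3822, 0.0088]
tcp_rot: [3.093, 0.538, 0.004]
ft_force: [-1.1, 0.8, 7.6]
opening: 0.0522
grasp_force: 40.4
```

```bash
python3 - <<'E'
from h import *
to((.4364,-.2224,.1),(.4364,-.2224,.014))
E
```

```text
p [ 0.563  -0.3822  0.0088] yaw deg of tool y -70.3 open 0.0522 grasp 40.43131437359989 F [-1.1  0.8  7.6] t 2.95
(0.4364, -0.2224, 0.1) -> [-0.0651 -0.1929 -0.0918]
(0.4364, -0.2224, 0.014) -> [-0.0653 -0.1931 -0.0058]
```

Call:
{"api": "apply_moves", "payload": {
  "plan": [
    [0.045,0,0,-0.03,0],
    [0.045,0,0,-0.07,0],
    [0.045,0,0,-0.12,0],
    [0.045,0,0,-0.14,0],
    [0.045,0,0,-0.14,0]
  ]
}}

```text
time: 3.58
tcp_pos: [0.5631, -0.3819, 0.1493]
tcp_rot: [3.092, 0.538, 0.006]
ft_force: [0.6, 0.4, -2.5]
opening: 0.0515
grasp_force: 43.8
```

Call:
{"api": "apply_moves", "payload": {
  "plan": [
    [0.045,-0.01,-0.03,0,0],
    [0.045,-0.025,-0.075,0,0],
    [0.045,-0.043,-0.13,0,0],
    [0.045,-0.058,-0.175,0,0],
    [0.045,-0.065,-0.193,0,0]
  ]
}}

```text
time: 4.2
tcp_pos: [0.4328, -0.2189, 0.1453]
tcp_rot: [-3.093, -0.541, 0.004]
ft_force: [0.4, -1.0, -1.4]
opening: 0.0517
grasp_force: 43.8
```

Call:
{"api": "apply_moves", "payload": {
  "plan": [
    [0.045,0,0,0,0],
    [0.045,0,0,0,0]
  ]
}}

```text
time: 4.45
tcp_pos: [0.4359, -0.2221, 0.146]
tcp_rot: [3.095, 0.538, 0.0]
ft_force: [-0.2, 0.3, -0.9]
opening: 0.052
grasp_force: 43.8
```

```bash
python3 - <<'E'
from h import *
to((.4364,-.2224,.1),(.4364,-.2224,.019))
im=snap("wrist","w2.png");print(ray(im,[(320,200)],.03))
im=snap("scene","s2.png")
to()
E
```

```text
p [ 0.4359 -0.2221  0.146 ] yaw deg of tool y -70.3 open 0.052 grasp 43.8372515462339 F [-0.2  0.3 -0.9] t 4.45
(0.4364, -0.2224, 0.1) -> [0.0004 0.0004 0.046 ]
(0.4364, -0.2224, 0.019) -> [0.0004 0.0004 0.127 ]
[[ 0.43464061 -0.23032746  0.03      ]]
p [ 0.436  -0.2223  0.146 ] yaw deg of tool y -70.3 open 0.0516 grasp 43.8380599947059 F [ 0.1 -0.  -0.6] t 4.55
```

View pics/w2.png

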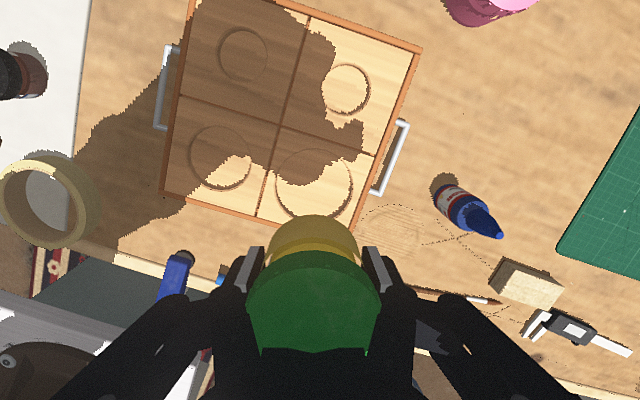

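The wrist view shows the jar held between the pads, its lid at about (313,300) and its foot edge at (313,215). The widest well is at about (315,183), just ahead of it.

```bash
python3 - <<'E'
from h import *
im=snap("wrist")
print(ray(im,[(315,183),(220,157),(243,55),(345,89)],.019).round(4))
s=sense();R=cv2.Rodrigues(np.array(s["tcp_rot"],float))[0]
f=ray(im,[(313,215)],.137)[0];print(f,(R.T@(f-s["tcp_pos"])).round(4))
E
```

```text
[[ 0.4458 -0.2216  0.019 ]
 [ 0.4396 -0.1301  0.019 ]
 [ 0.5303 -0.1267  0.019 ]
 [ 0.5338 -0.2175  0.019 ]]
[ 0.45796135 -0.21524459  0.137     ] [0.0231 0.0009 0.009 ]
```

Call:
{"api": "apply_moves", "payload": {
  "plan": [
    [0.045,0.006,0.001,0.04,0],
    [0.045,0.006,0.001,0.085,0],
    [0.045,0.006,0.001,0.115,0],
    [0.045,0.006,0.001,0.122,0],
    [0.045,0.006,0.001,0.122,0]
  ]
}}

```text
time: 5.22
tcp_pos: [0.4418, -0.2207, 0.0244]
tcp_rot: [-3.095, -0.538, 0.0]
ft_force: [-0.7, -0.6, -0.9]
opening: 0.0519
grasp_force: 43.8
```

Call:
{"api": "apply_moves", "payload": {
  "plan": [
    [0.045,0,0,0.002,0],
    [0.045,0,0,0.004,0],
    [0.045,0,0,0.006,0],
    [0.045,0,0,0.006,0]
  ]
}}

```text
time: 5.72
tcp_pos: [0.4415, -0.2204, 0.0184]
tcp_rot: [3.095, 0.539, 0.0]
ft_force: [0.4, 0.5, -2.0]
opening: 0.0517
grasp_force: 43.8
```

Call:
{"api": "apply_moves", "payload": {
  "plan": [
    [0.045,0,0,0.001,0],
    [0.045,0,0,0.002,0],
    [0.045,0,0,0.002,0]
  ]
}}

```text
time: 6.1
tcp_pos: [0.4416, -0.2204, 0.0175]
tcp_rot: [3.095, 0.539, 0.001]
ft_force: [-5.6, 1.3, 19.5]
opening: 0.0515
grasp_force: 38.4
```

Call:
{"api": "apply_moves", "payload": {
  "plan": [
    [0.045,0,0,-0.001,0],
    [0.075,0,0,-0.001,0],
    [0.075,0,0,-0.001,0],
    [0.075,0,0,-0.001,0],
    [0.075,0,0,-0.001,0]
  ]
}}

```text
time: 6.72
tcp_pos: [0.4415, -0.2204, 0.0172]
tcp_rot: [-3.095, -0.539, 0.0]
ft_force: [-0.0, -0.7, -0.7]
opening: 0.075
grasp_force: 0.0
```

Call:
{"api": "apply_moves", "payload": {
  "plan": [
    [0.075,0,0,-0.03,0],
    [0.075,0,0,-0.08,0],
    [0.075,0,0,-0.14,0],
    [0.075,0,0,-0.14,0]
  ]
}}

```text
time: 7.22
tcp_pos: [0.4442, -0.2215, 0.1616]
tcp_rot: [3.091, 0.538, 0.011]
ft_force: [0.8, 0.4, -0.8]
opening: 0.075
grasp_force: 0.0
```

```bash
python3 - <<'E'
from h import *
im=snap("wrist","w3.png")
to((.4455,.0675,.14),(.4455,.0675,.004))
E
```

```text
p [ 0.4427 -0.2209  0.1593] yaw deg of tool y -70.3 open 0.0745 grasp 0.0 F [-0.7 -0.2 -0.1] t 7.275
(0.4455, 0.0675, 0.14) -> [ 0.1    -0.2706  0.0188]
(0.4455, 0.0675, 0.004) -> [ 0.0995 -0.271   0.1548]
```

View pics/w3.png

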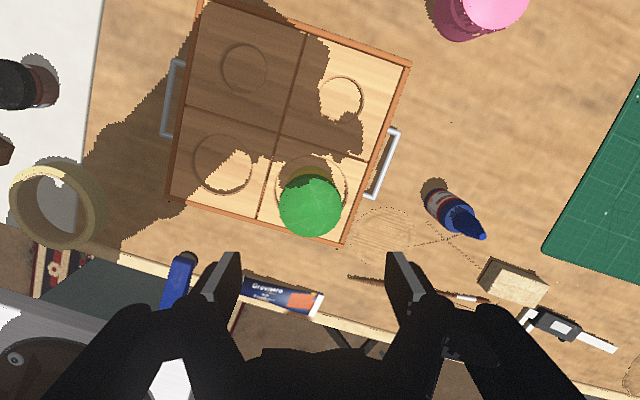

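The wrist view shows the green lid at (311,206), sitting inside the widest well with its rim visible behind. The next item is the small jar.

Call:
{"api": "apply_moves", "payload": {
  "plan": [
    [0.075,0.02,-0.054,0,-0.14],
    [0.075,0.04,-0.108,0,-0.28],
    [0.075,0.06,-0.162,0,-0.42],
    [0.075,0.08,-0.216,0,-0.56],
    [0.075,0.1,-0.271,0.01,-0.7]
  ]
}}

```text
time: 7.9
tcp_pos: [0.4435, 0.0701, 0.1466]
tcp_rot: [-2.719, -1.573, 0.001]
ft_force: [2.5, 1.1, -0.4]
opening: 0.0749
grasp_force: 0.0
```

Call:
{"api": "apply_moves", "payload": {
  "plan": [
    [0.065,0,0,0,0],
    [0.065,0,0,0,0],
    [0.065,0,0,0,0]
  ]
}}

```text
time: 8.28
tcp_pos: [0.4438, 0.0669, 0.1468]
tcp_rot: [2.725, 1.563, -0.002]
ft_force: [-0.5, -0.5, -0.3]
opening: 0.0647
grasp_force: 0.0
```

```bash
python3 - <<'E'
from h import *
im=snap("wrist","w4.png");np.savez("w4.npz",**im)
to((.4455,.0675,.14),(.4455,.0675,.004))
T=snap("top");np.savez("top4.npz",**T)
hsv=cv2.cvtColor(T["pixels"],cv2.COLOR_RGB2HSV)
m=((hsv[...,0]>40)&(hsv[...,0]<80)&(hsv[...,1]>120)).astype(np.uint8);m[:,:300]=0;m[:,420:]=0;m[:190]=0;m[270:]=0
v,u=np.nonzero(m);print(len(u),u.mean(),v.mean(),ray(T,[(u.mean(),v.mean())],.071))
E
```

```text
p [0.4439 0.067  0.147 ] yaw deg of tool y -30.3 open 0.0651 grasp 0.0 F [-0.1  0.3 -0. ] t 8.325
(0.4455, 0.0675, 0.14) -> [0.0013 0.0011 0.007 ]
(0.4455, 0.0675, 0.004) -> [0.0014 0.0012 0.143 ]
391 383.8312020460358 233.00511508951408 [[ 0.43648492 -0.21995129  0.071     ]]
```

View pics/w4.png

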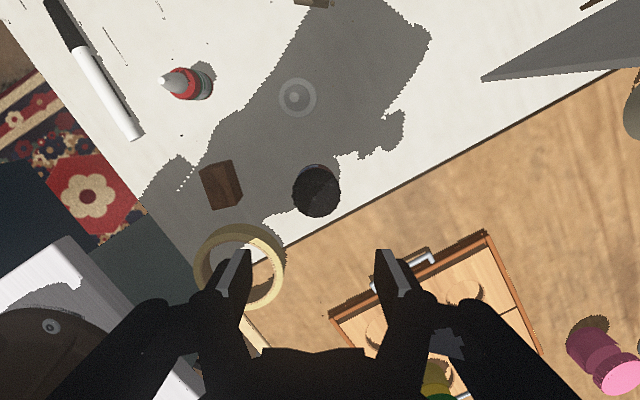

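The wrist view shows the black lid at (317,190) between the finger lines. The tape ring at (240,265) and the brown block at (220,185) need clearance on the left, so I'll use a smaller opening.

Call:
{"api": "apply_moves", "payload": {
  "plan": [
    [0.06,0.001,0.001,0.04,0],
    [0.06,0.001,0.001,0.08,0],
    [0.06,0.001,0.001,0.115,0],
    [0.06,0.001,0.001,0.133,0],
    [0.06,0.001,0.001,0.133,0]
  ]
}}

```text
time: 9.0
tcp_pos: [0.4446, 0.068, 0.0133]
tcp_rot: [-2.723, -1.565, 0.004]
ft_force: [-1.0, 0.4, 0.4]
opening: 0.0601
grasp_force: 0.0
```

Call:
{"api": "apply_moves", "payload": {
  "plan": [
    [0.035,0,0,0,0],
    [0.035,0,0,0,0],
    [0.035,0,0,0,0],
    [0.035,0,0,0,0]
  ]
}}

```text
time: 9.5
tcp_pos: [0.4461, 0.0687, 0.0153]
tcp_rot: [2.722, 1.566, 0.003]
ft_force: [-1.8, -1.6, 8.6]
opening: 0.0412
grasp_force: 41.1
```

```bash
python3 - <<'E'
from h import *
to((.4327,-.1293,.14),(.4327,-.1293,.024))
E
```

```text
p [0.4461 0.0687 0.0153] yaw deg of tool y -30.2 open 0.0412 grasp 41.06046880909702 F [-1.8 -1.6  8.6] t 9.5
(0.4327, -0.1293, 0.14) -> [-0.1779  0.0881 -0.1248]
(0.4327, -0.1293, 0.024) -> [-0.178   0.0879 -0.0088]
```

Call:
{"api": "apply_moves", "payload": {
  "plan": [
    [0.035,0,0,-0.03,0],
    [0.035,0,0,-0.08,0],
    [0.035,0,0,-0.12,0],
    [0.035,-0.04,0.02,-0.12,0],
    [0.035,-0.085,0.042,-0.12,0]
  ]
}}

```text
time: 10.12
tcp_pos: [0.4396, -0.0263, 0.1355]
tcp_rot: [2.72, 1.569, 0.004]
ft_force: [1.3, 0.6, -1.3]
opening: 0.0412
grasp_force: 41.0
```

Call:
{"api": "apply_moves", "payload": {
  "plan": [
    [0.035,-0.04,0.02,0,0],
    [0.035,-0.075,0.038,0,0],
    [0.035,-0.093,0.046,0,0],
    [0.035,-0.093,0.046,0,0],
    [0.035,-0.093,0.046,0,0]
  ]
}}

```text
time: 10.75
tcp_pos: [0.4322, -0.1283, 0.1345]
tcp_rot: [-2.722, -1.568, -0.001]
ft_force: [0.1, 0.3, 0.2]
opening: 0.0413
grasp_force: 41.0
```

```bash
python3 - <<'E'
from h import *
to((.4327,-.1293,.032),(.4327,-.1293,.024))
im=snap("wrist","w5.png")
E
```

```text
p [ 0.4322 -0.1283  0.1345] yaw deg of tool y -30.1 open 0.0413 grasp 41.0188921996496 F [0.1 0.3 0.2] t 10.75
(0.4327, -0.1293, 0.032) -> [-0.0006  0.0009  0.1025]
(0.4327, -0.1293, 0.024) -> [-0.0006  0.0009  0.1105]
```

View pics/w5.png

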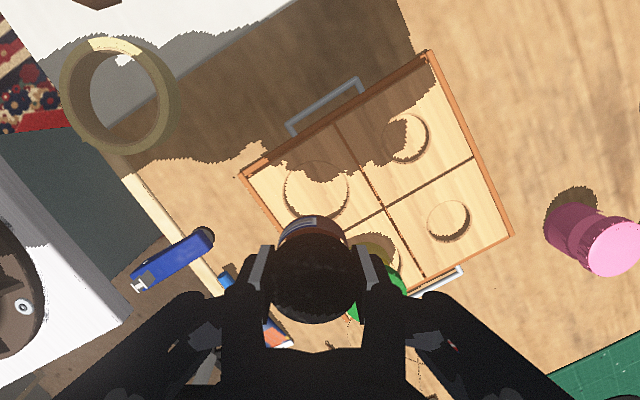

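The wrist view shows the black-lid jar held upright at (313,270), with the middling well at (317,190) ahead and below. The green jar at (385,290) is clear of the right finger.

Call:
{"api": "apply_moves", "payload": {
  "plan": [
    [0.035,0,0.001,0.04,0],
    [0.035,0,0.001,0.08,0],
    [0.035,0,0.001,0.1,0],
    [0.035,0,0.001,0.106,0],
    [0.035,0,0.001,0.106,0]
  ]
}}

```text
time: 11.42
tcp_pos: [0.4333, -0.1291, 0.0285]
tcp_rot: [-2.722, -1.569, -0.0]
ft_force: [-0.2, -0.8, -1.0]
opening: 0.0415
grasp_force: 41.0
```

Call:
{"api": "apply_moves", "payload": {
  "plan": [
    [0.035,0,0,0.002,0],
    [0.035,0,0,0.004,0],
    [0.035,0,0,0.004,0]
  ]
}}

```text
time: 11.8
tcp_pos: [0.4331, -0.1299, 0.0245]
tcp_rot: [2.722, 1.567, 0.0]
ft_force: [0.6, -0.7, -0.5]
opening: 0.041
grasp_force: 41.0
```

Call:
{"api": "apply_moves", "payload": {
  "plan": [
    [0.035,0,0,0.001,0],
    [0.035,0,0,0.001,0]
  ]
}}

```text
time: 12.05
tcp_pos: [0.4332, -0.1299, 0.0242]
tcp_rot: [2.722, 1.567, 0.0]
ft_force: [-4.1, 0.9, 14.5]
opening: 0.0411
grasp_force: 42.2
```

Call:
{"api": "apply_moves", "payload": {
  "plan": [
    [0.06,0,0,0,0],
    [0.06,0,0,0,0],
    [0.06,0,0,0,0],
    [0.06,0,0,0,0]
  ]
}}

```text
time: 12.55
tcp_pos: [0.433, -0.1298, 0.0232]
tcp_rot: [-2.723, -1.567, 0.0]
ft_force: [0.4, -0.9, 0.4]
opening: 0.0602
grasp_force: 0.0
```

Call:
{"api": "apply_moves", "payload": {
  "plan": [
    [0.06,0,0,-0.03,0],
    [0.06,0,0,-0.08,0],
    [0.06,0,0,-0.13,0],
    [0.06,0,0,-0.13,0]
  ]
}}

```text
time: 13.05
tcp_pos: [0.4353, -0.1302, 0.1567]
tcp_rot: [2.719, 1.565, 0.008]
ft_force: [0.2, 0.1, -0.2]
opening: 0.0599
grasp_force: 0.0
```

```bash
python3 - <<'E'
from h import *
to((.401,.202,.16),(.401,.202,.015))
E
```

```text
p [ 0.4353 -0.1302  0.1567] yaw deg of tool y -30.2 open 0.0599 grasp 0.0 F [ 0.2  0.1 -0.2] t 13.05
(0.401, 0.202, 0.16) -> [ 0.27   -0.1965 -0.0041]
(0.401, 0.202, 0.015) -> [ 0.2698 -0.1975  0.1409]
```

Call:
{"api": "apply_moves", "payload": {
  "plan": [
    [0.045,0.045,-0.033,0,0],
    [0.045,0.09,-0.066,0,0],
    [0.045,0.135,-0.099,0,0],
    [0.045,0.18,-0.132,0,0],
    [0.045,0.225,-0.164,0,0]
  ]
}}

```text
time: 13.68
tcp_pos: [0.4033, 0.1485, 0.1526]
tcp_rot: [-2.723, -1.567, 0.001]
ft_force: [0.6, 0.2, -0.0]
opening: 0.0451
grasp_force: 0.0
```

Call:
{"api": "apply_moves", "payload": {
  "plan": [
    [0.045,0.03,-0.022,0,0],
    [0.045,0.045,-0.033,0,0],
    [0.045,0.045,-0.033,0,0],
    [0.045,0.045,-0.033,0,0]
  ]
}}

```text
time: 14.18
tcp_pos: [0.398, 0.2014, 0.1527]
tcp_rot: [2.723, 1.566, -0.002]
ft_force: [-0.6, 0.2, 0.3]
opening: 0.0449
grasp_force: 0.0
```

```bash
python3 - <<'E'
from h import *
im=snap("wrist","w6.png")
to((.4015,.2025,.16),(.4015,.2025,.016))
T=snap("top","t6.png");np.savez("top6.npz",**T)
hsv=cv2.cvtColor(T["pixels"],cv2.COLOR_RGB2HSV)
for nm,m,z,b in(("g",(hsv[...,0]>40)&(hsv[...,0]<80)&(hsv[...,1]>120),.071,(365,215,410,260)),("b",hsv[...,2]<60,.055,(328,220,365,256))):
    M=np.zeros(m.shape,bool);M[b[1]:b[3],b[0]:b[2]]=m[b[1]:b[3],b[0]:b[2]]
    v,u=np.nonzero(M);print(nm,len(u),u.mean(),v.mean(),ray(T,[(u.mean(),v.mean())],z))
E
```

```text
p [0.3981 0.2013 0.1528] yaw deg of tool y -30.2 open 0.0452 grasp 0.0 F [-0.2 -1.5 -0.1] t 14.225
(0.4015, 0.2025, 0.16) -> [ 0.0028  0.0023 -0.0072]
(0.4015, 0.2025, 0.016) -> [0.0029 0.0023 0.1368]
g 392 383.76020408163265 232.91326530612244 [[ 0.43671291 -0.21978864  0.071     ]]
b 211 345.5260663507109 236.781990521327 [[ 0.43122135 -0.12753784  0.055     ]]
```

View pics/w6.png

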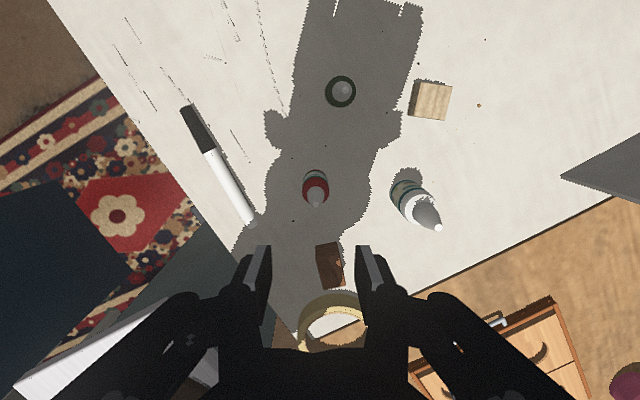

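The wrist view shows the red bottle at (316,187), centred between the finger lines. White (415,205) and green (340,92) are clear. The top-camera numbers show both jars within about 3 mm of their well axes.

Call:
{"api": "apply_moves", "payload": {
  "plan": [
    [0.05,0.003,0.002,0.03,0],
    [0.05,0.003,0.002,0.07,0],
    [0.05,0.003,0.002,0.11,0],
    [0.05,0.003,0.002,0.136,0],
    [0.05,0.003,0.002,0.136,0]
  ],
  "squeeze": 30
}}

```text
time: 14.9
tcp_pos: [0.4005, 0.2027, 0.016]
tcp_rot: [2.723, 1.566, -0.006]
ft_force: [-0.7, 0.5, 0.6]
opening: 0.0503
grasp_force: 0.0
```

Call:
{"api": "apply_moves", "payload": {
  "plan": [
    [0.02,0,0,0,0],
    [0.02,0,0,0,0],
    [0.02,0,0,0,0],
    [0.02,0,0,0,0]
  ],
  "squeeze": 30
}}

```text
time: 15.4
tcp_pos: [0.4022, 0.2043, 0.0185]
tcp_rot: [2.723, 1.567, 0.003]
ft_force: [-0.7, -1.4, 9.2]
opening: 0.0235
grasp_force: 29.9
```

```bash
python3 - <<'E'
from h import *
to((.5263,-.1255,.16),(.5263,-.1255,.024))
E
```

```text
p [0.4022 0.2043 0.0185] yaw deg of tool y -30.2 open 0.0235 grasp 29.88288959953934 F [-0.7 -1.4  9.2] t 15.4
(0.5263, -0.1255, 0.16) -> [-0.2226  0.2732 -0.1415]
(0.5263, -0.1255, 0.024) -> [-0.2228  0.273  -0.0055]
```

Call:
{"api": "apply_moves", "payload": {
  "plan": [
    [0.02,0,0,-0.02,0],
    [0.02,0,0,-0.05,0],
    [0.02,0,0,-0.09,0],
    [0.02,0,0,-0.13,0],
    [0.02,0,0,-0.13,0]
  ]
}}

```text
time: 16.02
tcp_pos: [0.4032, 0.2053, 0.1506]
tcp_rot: [2.722, 1.566, 0.01]
ft_force: [0.1, 0.5, 0.4]
opening: 0.0238
grasp_force: 29.7
```

```bash
python3 - <<'E'
from h import *
im=snap("wrist");S=snap("scene")
to((.5263,-.1255,.0275))
a=im["pixels"][150:400,180:460];b=cv2.resize(S["pixels"][150:310,190:350],(250,250))
cv2.imwrite("pics/c7.png",np.hstack([a,b])[:,:,::-1])
E
```

```text
p [0.4017 0.204  0.1478] yaw deg of tool y -30.2 open 0.0235 grasp 29.706283744890243 F [ 0.2 -0.6 -0. ] t 16.125
(0.5263, -0.1255, 0.0275) -> [-0.2224  0.2732  0.1204]
```

View pics/c7.png

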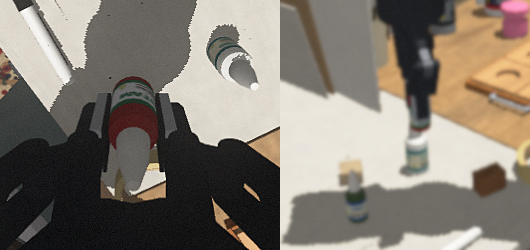

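The crop shows the red bottle gripped upright between the pads, at (133,140) in the crop. White and green are still standing.

Call:
{"api": "apply_moves", "payload": {
  "plan": [
    [0.02,-0.03,0.037,0,0],
    [0.02,-0.065,0.08,0,0],
    [0.02,-0.102,0.125,0,0],
    [0.02,-0.139,0.17,0,0],
    [0.02,-0.17,0.21,0,0]
  ]
}}

```text
time: 16.75
tcp_pos: [0.4973, -0.0507, 0.1461]
tcp_rot: [-2.723, -1.566, 0.003]
ft_force: [0.0, 1.4, -0.1]
opening: 0.0239
grasp_force: 29.7
```

Call:
{"api": "apply_moves", "payload": {
  "plan": [
    [0.02,-0.03,0.037,0,0],
    [0.02,-0.048,0.058,0,0],
    [0.02,-0.052,0.063,0,0],
    [0.02,-0.052,0.063,0,0],
    [0.02,-0.052,0.063,0,0]
  ]
}}

```text
time: 17.38
tcp_pos: [0.5256, -0.1232, 0.147]
tcp_rot: [-2.72, -1.57, 0.0]
ft_force: [-0.2, -0.0, 0.4]
opening: 0.0236
grasp_force: 29.7
```

```bash
python3 - <<'E'
from h import *
im=snap("wrist")
s=sense();R=cv2.Rodrigues(np.array(s["tcp_rot"],float))[0];p=np.array(s["tcp_pos"])
hsv=cv2.cvtColor(im["pixels"],cv2.COLOR_RGB2HSV)
m=((hsv[...,0]<8)|(hsv[...,0]>172))&(hsv[...,1]>120);m[:200]=0;m[:,:280]=0;m[:,345:]=0;m[310:]=0
v,u=np.nonzero(m);print(len(u),u.min(),u.max(),v.min(),v.max())
f=ray(im,[(u[v==v.min()].mean(),v.min())],p[2]-.0185)[0];print("foot front in tool",(R.T@(f-p)).round(4))
X=cloud(im)[m];print("cloud tool",np.nanpercentile((X-p)@R,[2,50,98],axis=0).round(4))
to((.5263,-.1255,.0275))
E
```

```text
1433 288 342 226 298
foot front in tool [0.0117 0.0013 0.0185]
cloud tool [[-0.004  -0.01   -0.027 ]
 [ 0.008   0.0013 -0.0238]
 [ 0.0121  0.0124  0.0163]]
p [ 0.5257 -0.1233  0.1472] yaw deg of tool y -30.0 open 0.0236 grasp 29.712675798218697 F [-0.4 -0.1 -1.2] t 17.425
(0.5263, -0.1255, 0.0275) -> [-0.0016  0.0017  0.1197]
```

Call:
{"api": "apply_moves", "payload": {
  "plan": [
    [0.02,-0.001,0.002,0.03,0],
    [0.02,-0.001,0.002,0.07,0],
    [0.02,-0.001,0.002,0.1,0],
    [0.02,-0.001,0.002,0.115,0],
    [0.02,-0.001,0.002,0.115,0]
  ]
}}

```text
time: 18.05
tcp_pos: [0.5269, -0.1261, 0.0319]
tcp_rot: [-2.721, -1.568, 0.002]
ft_force: [-0.3, -0.2, -0.9]
opening: 0.0237
grasp_force: 29.7
```

Call:
{"api": "apply_moves", "payload": {
  "plan": [
    [0.02,0,0,0.002,0],
    [0.02,0,0,0.004,0],
    [0.02,0,0,0.004,0]
  ]
}}

```text
time: 18.42
tcp_pos: [0.5275, -0.1269, 0.0288]
tcp_rot: [2.722, 1.567, 0.001]
ft_force: [-0.1, -0.6, -0.6]
opening: 0.0235
grasp_force: 29.7
```

Call:
{"api": "apply_moves", "payload": {
  "plan": [
    [0.02,0,0,0.0015,0],
    [0.02,0,0,0.0015,0]
  ]
}}

```text
time: 18.68
tcp_pos: [0.5276, -0.1269, 0.0275]
tcp_rot: [2.722, 1.567, 0.001]
ft_force: [-1.8, 0.2, 7.8]
opening: 0.0236
grasp_force: 30.5
```

Call:
{"api": "apply_moves", "payload": {
  "plan": [
    [0.05,0,0,0,0],
    [0.05,0,0,0,0],
    [0.05,0,0,0,0],
    [0.05,0,0,0,0]
  ]
}}

```text
time: 19.18
tcp_pos: [0.5272, -0.1267, 0.0267]
tcp_rot: [-2.723, -1.567, 0.0]
ft_force: [0.3, -0.2, 0.4]
opening: 0.0497
grasp_force: 0.0
```

Call:
{"api": "apply_moves", "payload": {
  "plan": [
    [0.05,0,0,-0.03,0],
    [0.05,0,0,-0.08,0],
    [0.05,0,0,-0.13,0],
    [0.05,0,0,-0.13,0]
  ]
}}

```text
time: 19.68
tcp_pos: [0.5298, -0.1269, 0.1607]
tcp_rot: [2.719, 1.565, 0.009]
ft_force: [0.1, 0.5, -1.1]
opening: 0.0505
grasp_force: 0.0
```

```bash
python3 - <<'E'
from h import *
to((.4625,.267,.16),(.4625,.267,.016))
E
```

```text
p [ 0.5298 -0.1269  0.1607] yaw deg of tool y -30.1 open 0.0505 grasp 0.0 F [ 0.1  0.5 -1.1] t 19.675
(0.4625, 0.267, 0.16) -> [ 0.3068 -0.256  -0.0004]
(0.4625, 0.267, 0.016) -> [ 0.3065 -0.257   0.1436]
```

Call:
{"api": "apply_moves", "payload": {
  "plan": [
    [0.05,0.04,-0.034,0,0],
    [0.05,0.085,-0.071,0,0],
    [0.05,0.13,-0.109,0,0],
    [0.05,0.175,-0.146,0,0],
    [0.05,0.22,-0.184,0,0]
  ]
}}

```text
time: 20.3
tcp_pos: [0.4777, 0.1573, 0.156]
tcp_rot: [-2.723, -1.567, 0.001]
ft_force: [0.6, -0.6, 1.2]
opening: 0.0502
grasp_force: 0.0
```

Call:
{"api": "apply_moves", "payload": {
  "plan": [
    [0.05,0.04,-0.034,0,0],
    [0.05,0.07,-0.06,0,0],
    [0.05,0.086,-0.073,0,0],
    [0.05,0.086,-0.073,0,0],
    [0.05,0.086,-0.073,0,0]
  ]
}}

```text
time: 20.92
tcp_pos: [0.4587, 0.2655, 0.156]
tcp_rot: [2.723, 1.566, -0.002]
ft_force: [1.0, -0.8, 0.0]
opening: 0.0499
grasp_force: 0.0
```

```bash
python3 - <<'E'
from h import *
im=snap("wrist","w8.png")
to((.4625,.267,.16),(.4625,.267,.016))
print(ray(im,[(316,187)],.05))
E
```

```text
p [0.4589 0.2653 0.1562] yaw deg of tool y -30.2 open 0.0501 grasp 0.0 F [ 0.7 -0.2  0.1] t 20.975
(0.4625, 0.267, 0.16) -> [ 0.0033  0.0023 -0.0038]
(0.4625, 0.267, 0.016) -> [0.0035 0.0022 0.1402]
[[0.46758165 0.27267045 0.05      ]]
```

View pics/w8.png

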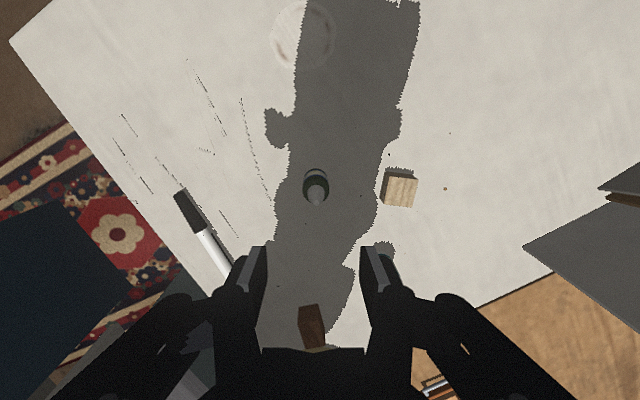

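The green bottle is at (316,187), the same position relative to the fingers as the red one was. The tan block at (400,188) is clear.

Call:
{"api": "apply_moves", "payload": {
  "plan": [
    [0.05,0.004,0.002,0.03,0],
    [0.05,0.004,0.002,0.07,0],
    [0.05,0.004,0.002,0.11,0],
    [0.05,0.004,0.002,0.14,0],
    [0.05,0.004,0.002,0.14,0]
  ]
}}

```text
time: 21.6
tcp_pos: [0.4614, 0.2671, 0.015]
tcp_rot: [2.723, 1.565, -0.007]
ft_force: [-0.8, 0.3, 0.2]
opening: 0.05
grasp_force: 0.0
```

Call:
{"api": "apply_moves", "payload": {
  "plan": [
    [0.02,0,0,0,0],
    [0.02,0,0,0,0],
    [0.02,0,0,0,0],
    [0.02,0,0,0,0]
  ]
}}

```text
time: 22.1
tcp_pos: [0.4634, 0.2697, 0.0182]
tcp_rot: [2.723, 1.567, 0.004]
ft_force: [0.2, -2.2, 8.3]
opening: 0.0237
grasp_force: 30.2
```

Call:
{"api": "apply_moves", "payload": {
  "plan": [
    [0.02,0,0,-0.02,0],
    [0.02,0,0,-0.05,0],
    [0.02,0,0,-0.09,0],
    [0.02,0,0,-0.13,0],
    [0.02,0,0,-0.13,0]
  ]
}}

```text
time: 22.72
tcp_pos: [0.4641, 0.2707, 0.1504]
tcp_rot: [-2.723, -1.567, -0.01]
ft_force: [0.7, -0.3, -0.9]
opening: 0.0236
grasp_force: 29.6
```

```bash
python3 - <<'E'
from h import *
to((.5303,-.2179,.15))
T=snap("top","t8.png")
E
```

```text
p [0.4641 0.2707 0.1504] yaw deg of tool y -30.2 open 0.0236 grasp 29.611023384786677 F [ 0.7 -0.3 -0.9] t 22.725
(0.5303, -0.2179, 0.15) -> [-0.3893  0.3027 -0.0008]
```

Call:
{"api": "apply_moves", "payload": {
  "plan": [
    [0.02,-0.03,0.023,0,0],
    [0.02,-0.07,0.054,0,0],
    [0.02,-0.115,0.089,0,0],
    [0.02,-0.16,0.124,0,0],
    [0.02,-0.205,0.159,0,0]
  ]
}}

```text
time: 23.4
tcp_pos: [0.4963, 0.0103, 0.146]
tcp_rot: [-2.722, -1.567, 0.002]
ft_force: [0.5, 0.3, -1.3]
opening: 0.0237
grasp_force: 29.6
```

Call:
{"api": "apply_moves", "payload": {
  "plan": [
    [0.02,-0.045,0.035,0,0],
    [0.02,-0.09,0.07,0,0],
    [0.02,-0.135,0.105,0,0],
    [0.02,-0.165,0.128,0,0],
    [0.02,-0.184,0.143,0,0]
  ]
}}

```text
time: 24.02
tcp_pos: [0.5272, -0.2211, 0.1455]
tcp_rot: [-2.724, -1.563, 0.003]
ft_force: [-0.8, 0.3, -0.3]
opening: 0.0237
grasp_force: 29.6
```

Call:
{"api": "apply_moves", "payload": {
  "plan": [
    [0.02,0,0,0,0],
    [0.02,0,0,0,0],
    [0.02,0,0,0,0]
  ]
}}

```text
time: 24.4
tcp_pos: [0.5282, -0.2171, 0.1466]
tcp_rot: [-2.72, -1.57, 0.0]
ft_force: [-0.6, -0.8, 0.4]
opening: 0.0235
grasp_force: 29.6
```

```bash
python3 - <<'E'
from h import *
im=snap("wrist","w9.png")
to((.5303,-.2179,.0272))
s=sense();R=cv2.Rodrigues(np.array(s["tcp_rot"],float))[0];p=np.array(s["tcp_pos"])
X=(cloud(im).reshape(-1,3)-p)@R
m=(np.abs(X[:,0])<.025)&(np.abs(X[:,1])<.02)&(X[:,2]>0.003)&(X[:,2]<.025);print(m.sum(),np.percentile(X[m],[2,50,98],axis=0).round(4))
E
```

```text
p [ 0.5282 -0.2173  0.1467] yaw deg of tool y -30.0 open 0.0238 grasp 29.59480020814226 F [0.3 0.7 0.2] t 24.45
(0.5303, -0.2179, 0.0272) -> [0.0005 0.0021 0.1195]
404 [[ 0.0026 -0.0104  0.0032]
 [ 0.0102  0.0013  0.0096]
 [ 0.0119  0.0125  0.0174]]
```

View pics/w9.png

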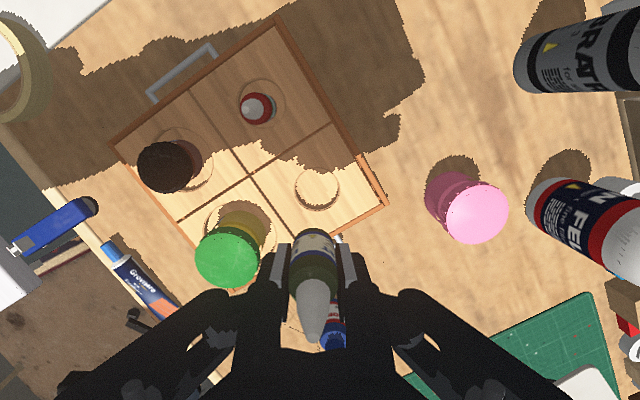

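The wrist view shows the green bottle held upright at (313,270) and its narrow well at (317,187). Red stands in the other narrow well at (257,107), with the black jar at (165,167) and the green-lid jar at (228,258) in theirs.

Call:
{"api": "apply_moves", "payload": {
  "plan": [
    [0.02,0,0.002,0.03,0],
    [0.02,0,0.002,0.07,0],
    [0.02,0,0.002,0.1,0],
    [0.02,0,0.002,0.115,0],
    [0.02,0,0.002,0.115,0]
  ]
}}

```text
time: 25.08
tcp_pos: [0.5297, -0.2191, 0.0313]
tcp_rot: [-2.721, -1.568, 0.001]
ft_force: [0.2, -0.1, -0.8]
opening: 0.024
grasp_force: 29.6
```

Call:
{"api": "apply_moves", "payload": {
  "plan": [
    [0.02,0,0,0.002,0],
    [0.02,0,0,0.004,0],
    [0.02,0,0,0.0055,0],
    [0.02,0,0,0.0055,0]
  ]
}}

```text
time: 25.58
tcp_pos: [0.5304, -0.2199, 0.0272]
tcp_rot: [2.722, 1.567, 0.001]
ft_force: [-1.8, 0.7, 7.3]
opening: 0.0241
grasp_force: 30.2
```

Call:
{"api": "apply_moves", "payload": {
  "plan": [
    [0.05,0,0,0,0],
    [0.05,0,0,0,0],
    [0.05,0,0,0,0],
    [0.05,0,0,0,0]
  ]
}}

```text
time: 26.08
tcp_pos: [0.5299, -0.2197, 0.0262]
tcp_rot: [-2.723, -1.567, 0.0]
ft_force: [0.6, -0.6, 0.7]
opening: 0.0501
grasp_force: 0.0
```

Call:
{"api": "apply_moves", "payload": {
  "plan": [
    [0.05,0,0,-0.03,0],
    [0.05,0,0,-0.08,0],
    [0.05,0,0,-0.14,0],
    [0.05,0,0,-0.2,0],
    [0.05,0,0,-0.2,0]
  ]
}}

```text
time: 26.7
tcp_pos: [0.5327, -0.2202, 0.2314]
tcp_rot: [2.717, 1.564, 0.009]
ft_force: [-0.3, -0.2, -0.1]
opening: 0.0499
grasp_force: 0.0
```

Call:
{"api": "apply_moves", "payload": {
  "plan": [
    [0.05,0.06,-0.01,0,0],
    [0.05,0.12,-0.02,0,0],
    [0.05,0.18,-0.05,0,0],
    [0.05,0.24,-0.1,0,0],
    [0.05,0.24,-0.1,0,0]
  ]
}}

```text
time: 27.32
tcp_pos: [0.5625, 0.0432, 0.2255]
tcp_rot: [-2.716, -1.575, 0.001]
ft_force: [-0.2, 0.1, 0.0]
opening: 0.05
grasp_force: 0.0
```

```bash
python3 - <<'E'
from h import *
T=snap("top");S=snap("scene");to()
a=cv2.resize(T["pixels"][150:280,170:470],None,fx=2.6,fy=2.6)[:,:780];b=cv2.resize(S["pixels"][130:300,220:460],(780,250))
cv2.imwrite("pics/f.png",np.vstack([a,b])[:590,:,::-1])
C=np.vstack([cloud(T).reshape(-1,3),cloud(S).reshape(-1,3)])
for n,x,y,h,r in(("big",.4364,-.2224,.071,.03),("small",.4327,-.1293,.055,.025),("red",.5263,-.1255,.084,.015),("green",.5303,-.2179,.084,.015),("white",.474,.146,.093,.02),("blue",.469,-.357,.093,.02)):
    q=C[(np.hypot(C[:,0]-x,C[:,1]-y)<r)&(C[:,2]>h-.008)&(C[:,2]<h+.02)]
    print(n,len(q),q.mean(0).round(4) if len(q) else 0,q[:,2].max().round(4) if len(q) else 0)
E
```

```text
p [0.5631 0.0408 0.2256] yaw deg of tool y -29.9 open 0.05 grasp 0.0 F [ 0.2 -0.9  0.3] t 27.425
big 568 [ 0.4362 -0.2199  0.0693] 0.0759
small 371 [ 0.4309 -0.1272  0.0532] 0.0604
red 12 [ 0.525  -0.1265  0.0799] 0.0821
green 17 [ 0.5263 -0.2203  0.0797] 0.0845
white 32 [0.4742 0.1468 0.0894] 0.0946
blue 19 [ 0.4694 -0.3562  0.0893] 0.0975
```

View pics/f.png

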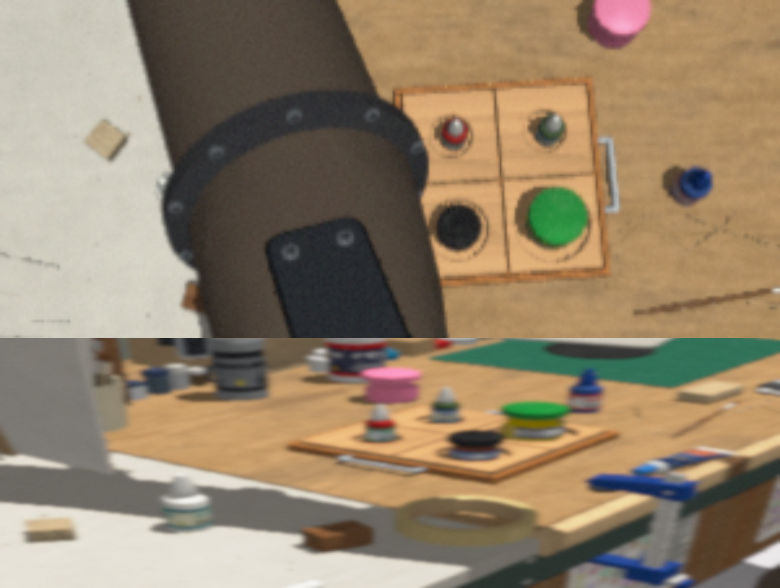

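Both views show all four items upright in their wells, at the right heights and within about 4 mm of the axes. The white bottle (185,505) and blue bottle (690,183) haven't moved, and the arm is clear.

```bash
python3 -c "
from cell import sign_off
print(sign_off())"
```

```text
the job is handed in; nothing more can be done
None
```

The caddy is packed and handed in: camera checks showed both jars and both small bottles upright in their wells, about 4 mm or less off-centre, and the two larger bottles unmoved; no verdict came back.

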